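Clamp a circuit board for inspection by turning a turnbuckle

TASK

Slide the circuit board along the bed of the board holder until it sits square against both blue stop blocks. Then turn the turnbuckle's sleeve by its red-tipped spokes so that both jaws draw in on the board, until both sprung orange pads are pressed in roughly half way but not bottomed. Leave the board clamped, flat and against the stops, and leave the other things on the bench alone.

Things in the scene. Friction and masses are not known exactly. Their poses are not given: they have to be found in the camera images.
- holder: Board holder fixed to the bench: dark base 235 x 270 x 10 mm (x -115 to +120), raised bed, two blue stop blocks, two blue jaws, and a turnbuckle at its far side. Origin: on the bench, under the middle of the bed's width. x: the way the board slides to the stops (away from the robot, yawed up to 0.35 rad either way); y: along the turnbuckle, to the left; z up.
- bed (a point): Centre of the top of the holder's aluminium bed: x=-42.5, y=0, z=35 mm in the holder. Bed 145 mm along x (holder x -115 to +30), 100 mm along y, its flat top 35 mm above the bench.
- stop (a point): Mid-point between the two blue stop blocks' faces, at bed-top height: x=+30, y=0, z=35 mm in the holder. The blocks are 22 mm wide, centred at y = +35 and -35 mm, tops 12 mm above the bed. The board's far long edge must rest on both.
- hub (a point): Centre of the turnbuckle sleeve, on its level axis (along the holder's y): x=+80, y=0, z=80 mm in the holder. Brass sleeve 90 mm long, 30 mm across; steel hub in its middle 38 mm across, 26 mm wide, with 5 straight round spokes in the plane y=0, 72 degrees apart, 12 mm thick at their red grips, tips 60 mm from the axis. They turn free of everything else.
- sleeve (a joint): Turn of the sleeve about the holder's +y axis, rad, 0 to 11.2; starts at 0 to 3.1. At 0 one spoke points straight up. It grows as the TOP of the sleeve moves to the holder's +x (away from the bed): this draws both jaws in at once, 14 mm each per turn. Light to turn (0.1 N m, 2 N at a spoke), stays where it is left; pushing the jaws does not turn it.
- jaw_left (a joint): How far the left (+y) blue jaw has been drawn in, m: 0 fully open (sleeve at 0), 0.014 per turn of the sleeve. Jaws are 145 mm long (holder x -48 to +98) and 16 mm thick, tops 47 mm above the bench, except the lugs holding the threaded rods, 98 mm tall at holder x 65 to 95. Open, the jaws' inner faces are 93 mm either side of the holder's centre line.
- jaw_right (a joint): The same for the right (-y) jaw; both always move together.
- pad_left (a joint): How far the sprung orange pad on the left (+y) jaw is pressed in towards its jaw, m: 0 free, 0.010 bottomed; 0.8 N per mm. Pad 60 mm long (holder x -40 to +20), 16 mm tall (z 35 to 51), 8 mm thick. With the sleeve at 0 the free pad's face stands 73 mm from the holder's centre line: 13 mm from the edge of a centred board.
- pad_right (a joint): The same for the right (-y) pad.
- board: Circuit board on an aluminium plate: 80 mm along its x, 120 mm along its y, 12 mm thick (parts on top up to 8 mm more), about 0.28 kg. Origin: centre of its underside. Starts loose, slightly askew on the bed between the open jaws, far edge 30 to 55 mm short of the stops, near edge free. Home: origin 40 mm from the stop faces. The closing pads centre it across the bed.
- flux: White bottle with a red cap, 44 mm across, 100 mm tall; not to be disturbed. Origin: centre of its underside.
- solder: Reel 56 mm across, 40 mm tall; not to be disturbed. Origin: centre of its underside.
- cup: Blue cup 70 mm across, 80 mm tall; not to be disturbed. Origin: centre of its underside.
- brush: Brush 160 mm long, lying; not to be disturbed.
- driver: Screwdriver 170 mm long, lying beyond the holder; not to be disturbed.
- tray: Black divided tray 120 x 160 x 30 mm; not to be disturbed. Origin: centre of its underside.
- spare: Spare green board 70 x 100 x 6 mm lying flat on the bench; not to be disturbed. Origin: centre of its underside.
There are look-alikes about, which are no part of the job. What is shaped like the board but white is not meant.

How it is judged:
On the way, in this order (a step that is already met when the one before it is completed fails the run):
1. the board has been slid against both stops (within 3 mm, square within 0.04 rad) (x of board in the frame of stop above -0.043 m and angle between the x axis of board and the x axis of holder, either way round below 0.04 rad), for 0.1 s.
2. the sleeve has been turned until both pads are pressed in (value of joint each of pad_left, pad_right above 0.002 m), for 0.2 s.
At the end, for the whole second after the job is handed in: The board lies flat on the bed (within 3 mm in height), its far edge within 3 mm of the stop faces and square to them within 0.04 rad; each sprung pad is pressed in by 2 to 8.5 mm of its 10 mm; board and sleeve are at rest (all of step 1 and all of step 2 and value of joint each of pad_left, pad_right below 0.0085 m and z of board in the frame of stop between -0.003 and 0.003 m and angle between board's own z axis and vertical below 0.05 rad and linear speed of board below 0.01 m/s and velocity of joint sleeve between -0.05 and 0.05 rad/s); the robot touches nothing.
It fails at once if a pad is bottomed (pressed in more than 9.5 mm) (value of joint any of pad_left, pad_right above 0.0095 m).
It fails at once if a bystander is moved more than 30 mm (distance of any of flux, solder, cup, brush, driver, tray, spare from where it was at the start of the episode above 0.03 m).
It fails at once if the board is tipped more than 0.3 rad (angle between board's own z axis and vertical above 0.3 rad).
It also fails if it takes over 67 s, if anything falls off the work surface, if the arm or the gripper's body presses on something with over 40 N, if the wrist force passes 120 N, or if a joint passes its speed limit or range.

ROBOT

A 6-joint arm with a two-finger parallel gripper is mounted at the origin on the work surface. World frame = base frame: x ahead of the robot, y to its left, z up, the work surface at z = 0. Lengths are in m, angles in rad, forces in N, time in s.
With the tool pointing down it reaches from about 0.4 to 0.925 m from the base axis. Payload 12.5 kg.
Tool frame: the origin (TCP) lies at the very end of the fingers, on their centre line; the grasp point (between the pads) lies robot.grip_point_offset behind it (robot.grip_point_offset is the distance from the TCP to the grasp point, in m); z points along the fingers, y is the line along which they close (so a half turn about z gives the same grasp; the last joint's range is limited). The gripper opens to 95 mm and grips with 3 to 60 N. Pads are 20 mm wide; open, the fingers measure 119 mm over their backs; the gripper's body (75 mm by 180 mm) begins 59 mm behind the grasp point.
Start: joints at [1.032, 0.491, 1.559, -0, 1.092, -0.106], TCP at [0.262, 0.567, 0.215] pointing down, gripper open.
Joint ranges: [-3.1, 3.1], [-0.84, 2.19], [0.05, 2.79], [-1.13, 4.28], [0.06, 2.93], [-2.69, 2.69]. Speed limits (rad/s): [2.22, 2.22, 2.79, 3.14, 3.14, 3.14].

INTERFACE

Orientations are given as a unit quaternion [w, x, y, z].
In Python, from station import robot gives the robot as it stands.
- The arm moves only by the tool carry_out, never from a script. Its argument "motion" is a list of rows, each a list of 3 entries, a list of its own where there are three numbers: the turn, a rotation vector about the tool's x, y, z normalised to -1 to 1, where 1 is 120 degrees, then the shift along the tool's x, y, z normalised to -1 to 1, where 1 is 3 cm, then the closure, from -1 (fully open) to 1 (shut). In form: [[[rx, ry, rz], [tx, ty, tz], hand], ...]. A call has 1 to 20 rows; each row shifts and turns the commanded pose from where the row before left it, along the tool's axes as they then stand; what a row does not reach is not made up. A row lasts 1/10 s, in which the tool goes at most 50 mm and 8.59 degrees, less where a joint would pass 70% of its speed; a pose out of reach is approached as far as the arm can. A call with a number of a shift or a turn outside -1 to 1 is refused whole. A call with a gripper value outside its range is refused whole. The fingers move at their own pace and stop on an object; "grip_force" is the grip in N (left out, the last holds). Time passes only in rows, so rows that do not move let the fingers close. It gives the time, the measured TCP pose, the force, the opening and the grip force at its end, in the units of the state.
- robot.get_obs(): the state, without advancing time (a new reading comes with each control period).
- robot.capture(name): name is "side" or "top"; returns the picture (420x560x3 uint8, blue, green, red); there is no depth.
- robot.camera_params(name): a dict with "fovy" (degrees; the focal length in pixels is half the picture's height over the tangent of half this angle, whatever the lens; pixels are square), "cx", "cy" (the principal point, pixels), "D" ([k1, k2, p1, p2, k3] as OpenCV has them; the pictures are not rectified), "R" (3x3) and "t" (3): a world point X has camera coordinates R X + t. Camera axes: x right, y down, z forward; pixel columns grow to the right and rows downward; lengths in m; the calibration is good to about 2 mm. A picture is of the moment at which its call begins. camera_params takes no time and is no camera call.
- robot.close_job(): hands the job in; it is judged then, once.
Trained networks look in the newest picture that a camera, given by its name, has taken for a name from the list of things; names that differ only in an ending like _2 or _b are one class to them, and where a whole thing is asked for, a point or a joint stands for the part that bears it (a point fixed in the world has none). Each returns a list of dicts, best first, with "p" (0 to 1); they miss things now and then, are a little off and sometimes report something else, mostly with a low value. They report only what shows in the picture. A call takes as long as a camera call. They do not tell look-alikes from the thing itself.
- robot.trace(camera, query): "mask" (420x560 bool, what is visible of it) and "pixel" ([row, column] in pixels, amid what is visible of it).
The state is a dict: "time_s": time; "qpos": joint angles; "joint_vel": joint speeds; "effort": joint torques, N m; "tool_pos": TCP position; "ee_rot": TCP orientation; "force": force on the tool from outside, world axes, zero at the start; "torque": the same for the moment, N m; "width": finger opening in m; "grip_force": force on a finger pad.
Only numpy, scipy, OpenCV 4.12 (cv2) and the standard library are available. Lean on these libraries where they do the work, as an engineer would, in place of code of your own. Each camera call takes 0.05 s, during which the arm holds its last target. There are 200 camera calls.

## Working session

There is one attempt and no reset: what is moved stays moved. The work goes in short steps, Python scripts to look and compute and a tool call to move; the robot and the scene stay as the last step left them, time stands still between calls to the robot, and variables do not carry over. Pictures are saved under pics/ and viewed, at most 10 in all, crops included, and the job is handed in when it is done.

Besides the shell and the picture viewer there is one more tool, called after "Emit:" by a JSON object that holds its "op" and its "data", one argument or row to a line. carry_out: Moves the arm, as the interface text tells. Its arguments: {"type":"object","properties":{"motion":{"type":"array"},"grip_force":{"type":"number"}},"required":["motion"]}

```bash
ls; mkdir -p pics
python3 - <<'E'
from station import robot
import cv2
o=robot.get_obs(); print({k:o[k] for k in('time_s','tool_pos','ee_rot','width','force')}, robot.grip_point_offset)
for n in('side','top'):
    cv2.imwrite(f'pics/{n}0.png',robot.capture(n)); print(n,robot.camera_params(n))
E
```

```text
pics
{'time_s': 0.0, 'tool_pos': array([0.26197706, 0.56715502, 0.2140386 ]), 'ee_rot': array([-1.79317901e-04,  2.14705741e-01,  9.76678607e-01, -5.57352170e-04]), 'width': 0.09511925488414173, 'force': array([-0.63982135, -0.14246005, -0.48047172])} 0.0188
side {'fovy': 45.88961807352605, 'cx': 279.22717594953866, 'cy': 212.46170111544126, 'D': array([-0.16362697,  0.        ,  0.        ,  0.        ,  0.        ]), 'R': array([[ 0.99896466, -0.04158438,  0.01844854],
       [-0.02030584, -0.77046745, -0.63715586],
       [ 0.04070973,  0.63612157, -0.77051416]]), 't': array([-0.56432591,  0.03899266,  1.18523135])}
top {'fovy': 56.46786172257278, 'cx': 276.8042795948708, 'cy': 205.60153103651243, 'D': array([-0.02360982,  0.        ,  0.        ,  0.        ,  0.        ]), 'R': array([[-0.04389211, -0.99901787,  0.00606407],
       [-0.9791517 ,  0.04181268, -0.19878038],
       [ 0.1983316 , -0.01466253, -0.9800253 ]]), 't': array([0.01207159, 0.56881274, 0.9626619 ])}
```

View pics/side0.png

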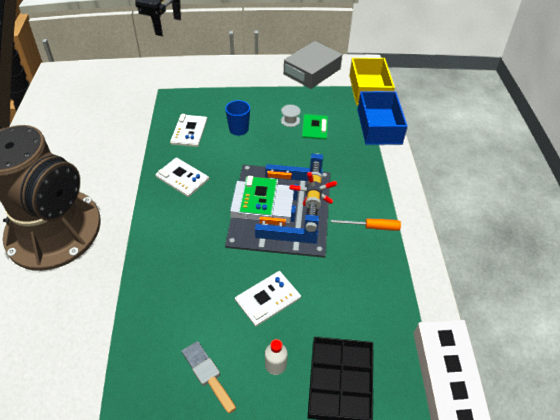

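View pics/top0.png

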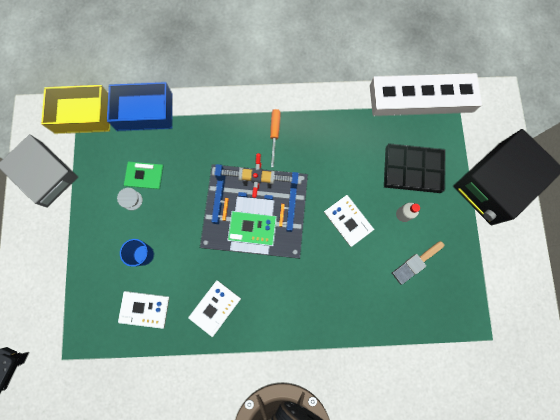

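The top view shows the green board on the holder's bed at about (252,229) px and the turnbuckle at (256,176). The small green board at (143,175) is the spare. White look-alikes lie at (144,310), (214,308) and (349,220). The only green board lying on the bed fits the description, so I'll confirm it in an enlarged crop.

```bash
cat > h.py <<'E'
import numpy as np, cv2
from station import robot
def cam(n):
    p=robot.camera_params(n); f=210/np.tan(np.radians(p['fovy']/2))
    return p, np.array([[f,0,p['cx']],[0,f,p['cy']],[0,0,1.]])
def ray(n,px):   # px: Nx2 (col,row) -> origin, unit dirs in world
    p,K=cam(n); u=cv2.undistortPoints(np.float64(px).reshape(-1,1,2),K,p['D'],None,None).reshape(-1,2)
    d=np.c_[u,np.ones(len(u))]@p['R']; return -p['R'].T@p['t'], d
def onplane(n,px,z):
    o,d=ray(n,px); return o+d*((z-o[2])/d[:,2])[:,None]
def proj(n,X):
    p,K=cam(n); return cv2.projectPoints(np.float64(X).reshape(-1,1,3),cv2.Rodrigues(p['R'])[0],np.float64(p['t']),K,p['D'])[0].reshape(-1,2)
def crop(img,x0,x1,y0,y1,s,name): cv2.imwrite('pics/'+name,cv2.resize(img[y0:y1,x0:x1],None,fx=s,fy=s,interpolation=cv2.INTER_CUBIC))
def hold(p,X):  # holder (x,y,yaw), points mm in holder -> world
    X=np.float64(X).reshape(-1,3)/1e3; c,s=np.cos(p[2]),np.sin(p[2])
    return np.c_[p[0]+c*X[:,0]-s*X[:,1],p[1]+s*X[:,0]+c*X[:,1],X[:,2]]
E
python3 - <<'E'
from h import *
t=robot.capture('top'); s=robot.capture('side')
A=cv2.resize(t[145:265,195:315],(600,600),interpolation=cv2.INTER_CUBIC)
cv2.imwrite('pics/t1.png',A)
crop(s,220,350,145,260,5,'s1.png')
for q in('holder','board','sleeve','hub'):
    for c in('top','side'):
        for r in robot.trace(c,q)[:2]:
            m=r['mask']; 
            k=max(cv2.findContours(m.astype('u1'),0,2)[0],key=cv2.contourArea)
            print(q,c,round(r['p'],2),np.round(r['pixel']),m.sum(), np.round(cv2.boxPoints(cv2.minAreaRect(k))).tolist())
E
```

```text
holder top 0.86 [202. 254.] 6741 [[200.0, 247.0], [211.0, 150.0], [309.0, 161.0], [298.0, 258.0]]
holder top 0.38 [199. 130.] 429 [[114.0, 202.0], [123.0, 184.0], [145.0, 195.0], [136.0, 213.0]]
holder side 0.98 [214. 290.] 7186 [[225.0, 247.0], [241.0, 141.0], [340.0, 156.0], [324.0, 262.0]]
holder side 0.48 [218. 270.] 160 [[260.0, 223.0], [260.0, 216.0], [285.0, 218.0], [285.0, 225.0]]
board top 0.9 [222. 349.] 1378 [[323.0, 211.0], [348.0, 193.0], [375.0, 231.0], [349.0, 249.0]]
board top 0.89 [312. 145.] 1471 [[118.0, 322.0], [122.0, 290.0], [169.0, 297.0], [164.0, 329.0]]
board side 0.97 [130. 190.] 847 [[170.0, 143.0], [181.0, 109.0], [207.0, 117.0], [195.0, 152.0]]
board side 0.85 [204. 258.] 1292 [[238.0, 214.0], [245.0, 174.0], [278.0, 179.0], [271.0, 220.0]]
sleeve top 0.71 [175. 255.] 632 [[233.0, 173.0], [258.0, 152.0], [278.0, 178.0], [254.0, 198.0]]
sleeve side 0.77 [187. 316.] 696 [[288.0, 187.0], [316.0, 161.0], [344.0, 190.0], [316.0, 216.0]]
hub top 0.68 [207. 260.] 7025 [[199.0, 248.0], [210.0, 148.0], [310.0, 158.0], [299.0, 258.0]]
hub side 0.8 [216. 290.] 7240 [[225.0, 247.0], [241.0, 141.0], [340.0, 157.0], [324.0, 263.0]]
```

View pics/t1.png

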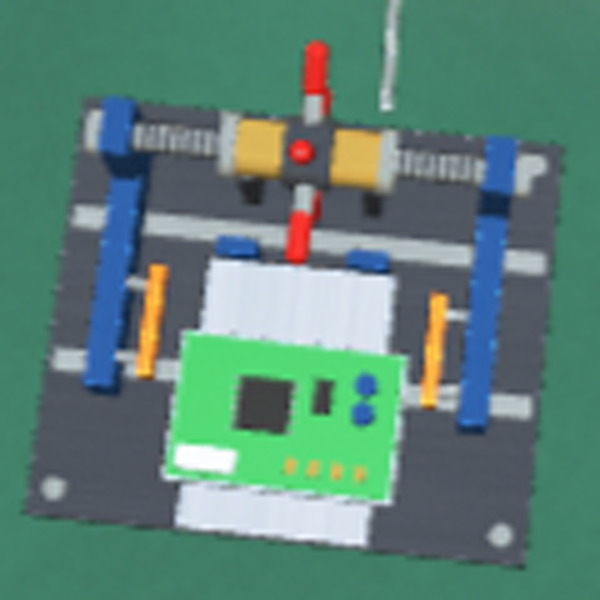

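View pics/s1.png

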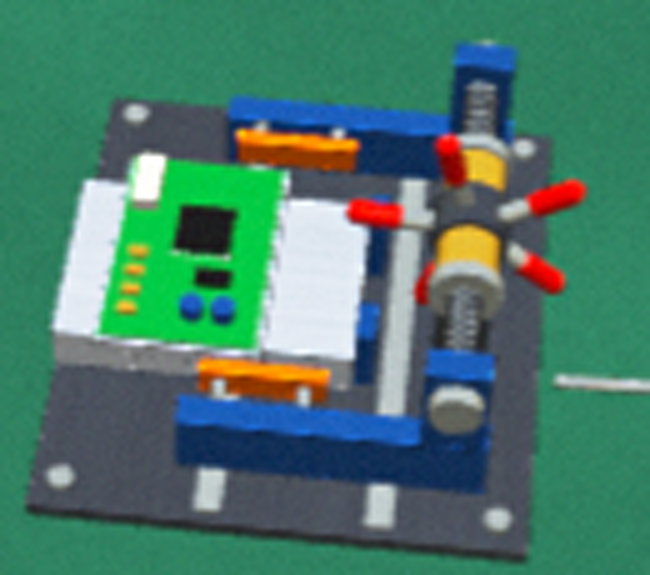

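The crops confirm the green board on the white bed. In the top view its corners are at crop px (187,332), (407,355), (390,502) and (163,478). One spoke points nearly straight up at (301,152), and the orange pads are free on both sides. Next I'll fit the poses from both views.

```bash
cat > fit.py <<'E'
from h import *
from scipy.optimize import least_squares
T=lambda a:(np.float64(a)+.5)/5-.5+[195,145]
S=lambda a:(np.float64(a)+.5)/5-.5+[220,145]
B=[[-115,135,10],[-115,-135,10],[120,135,10],[120,-135,10]]
bed=[[-115,50,35],[-115,-50,35]]
tp=T([[22,513],[525,563],[88,97],[565,145],[175,520],[367,543]]); sp=S([[115,100],[28,508],[550,135],[527,550],[85,180],[55,332]])
M=np.array(B+bed)
f=lambda p:np.r_[proj('top',hold(p,M))-tp,proj('side',hold(p,M))-sp].ravel()
r=least_squares(f,[.6,0,0]); H=r.x; print('holder',H.round(4)); print(f(H).reshape(-1,2).round(1).tolist())
C=np.array([[40,60,12],[40,-60,12],[-40,-60,12],[-40,60,12]])
def bw(q): # board in holder mm, yaw
    c,s=np.cos(q[2]),np.sin(q[2]); return hold(H,np.c_[q[0]+c*C[:,0]-s*C[:,1],q[1]+s*C[:,0]+c*C[:,1],C[:,2]+35])
tb=T([[187,332],[407,355],[390,500],[165,478]]); sb=S([[290,170],[260,348],[100,335],[135,160]])
g=lambda q:np.r_[proj('top',bw(q))-tb,proj('side',bw(q))-sb].ravel()
r=least_squares(g,[-50,0,0],x_scale=[10,10,.1]); print('board in holder',r.x.round(3)); print(g(r.x).reshape(-1,2).round(1).tolist())
# sleeve: spoke tips, side view
st=S([[447,140],[580,190],[560,285],[350,212]])
tips=lambda th,k:hold(H,[80+58*np.sin(th+k*np.radians(72)),0,80+58*np.cos(th+k*np.radians(72))])
for th in np.radians(np.arange(-36,36,3)):
    P=np.array([proj('side',tips(th,k))[0] for k in range(5)])
    e=np.linalg.norm(st[:,None]-P[None],axis=2).min(1); print(round(np.degrees(th)),e.round(1),end='; ')
E
python3 fit.py
```

```text
holder [ 0.5683  0.048  -0.1461]
[[0.4, -0.1], [0.4, 0.3], [-0.9, -0.8], [0.1, -0.7], [0.4, 0.9], [0.1, 0.3], [-0.3, -0.7], [-0.5, -0.7], [0.6, 0.1], [0.6, 0.6], [0.2, -0.1], [-0.5, -0.3]]
board in holder [-5.269e+01 -1.271e+00 -1.000e-03]
[[-0.9, -1.1], [0.5, -1.0], [0.7, 0.4], [-0.4, -0.1], [-0.0, -0.3], [0.4, 1.0], [-1.2, 0.4], [-0.7, -1.1]]
-36 [8.6 7.2 6.6 6.1]; -33 [7.4 6.1 5.7 5.2]; -30 [6.2 5.  4.7 4.3]; -27 [5.  3.9 3.8 3.4]; -24 [3.7 2.8 2.8 2.6]; -21 [2.4 1.7 1.8 1.7]; -18 [1.2 0.7 0.8 0.8]; -15 [0.4 0.4 0.3 0.1]; -12 [1.6 1.3 1.3 0.9]; -9 [2.9 2.3 2.4 1.8]; -6 [4.2 3.3 3.4 2.7]; -3 [5.5 4.2 4.5 3.6]; 0 [6.9 5.1 5.7 4.5]; 3 [8.2 6.  6.8 5.4]; 6 [9.5 6.8 7.9 6.3]; 9 [10.8  7.7  9.1  7.3]; 12 [12.1  8.5 10.3  8.2]; 15 [13.4  9.3 11.4  9.2]; 18 [14.7 10.1 11.6 10.2]; 21 [14.2 10.9 10.8 10.6]; 24 [13.1 11.6 10.   9.6]; 27 [12.1 10.8  9.2  8.7]; 30 [10.9  9.6  8.3  7.8]; 33 [9.8 8.4 7.5 6.9];
```

Both fits agree to about 1 px. The holder is at (0.568, 0.048) with yaw −0.146, and the board is square with its far edge about 43 mm short of the stops. The sleeve is at −15.5° mod 72°. I'll align the tool with the holder and go behind the board.

Emit:
{"op": "carry_out", "data": {
  "motion": [
    [[0,0,-0.0685],[0,0,0],-1],
    [[0,0,-0.0685],[0,0,0],-1],
    [[0,0,0],[-0.55,-0.977,0],-1],
    [[0,0,0],[-0.55,-0.977,0],-1],
    [[0,0,0],[-0.55,-0.977,0],-1],
    [[0,0,0],[-0.55,-0.977,0],-1],
    [[0,0,0],[-0.55,-0.977,0],-1],
    [[0,0,0],[-0.55,-0.977,0],-1],
    [[0,0,0],[-0.55,-0.977,0],-1],
    [[0,0,0],[-0.55,-0.977,0],-1],
    [[0,0,0],[-0.55,-0.977,0],-1],
    [[0,0,0],[-0.55,-0.977,0],-1],
    [[0,0,0],[-0.55,-0.977,0],-1],
    [[0,0,0],[-0.55,-0.977,0],-1],
    [[0,0,0],[-0.55,-0.977,0],-1],
    [[0,0,0],[-0.55,-0.977,0],-1],
    [[0,0,0],[-0.55,-0.977,0],-1],
    [[0,0,0],[-0.55,-0.977,0],-1]
  ]
}}

```text
time_s: 2.4
tool_pos: [0.4555, 0.0637, 0.2148]
ee_rot: [0.0, 0.073, 0.997, 0.0]
force: [0.7, 0.8, 0.0]
width: 0.0948
grip_force: 0.0
```

```bash
cat > st.py <<'E'
from h import *
from scipy.spatial.transform import Rotation as R
H=(0.5683,0.0480,-0.1461)
def state():
    o=robot.get_obs(); p=o['tool_pos']; q=o['ee_rot']; m=R.from_quat(np.r_[q[1:],q[0]]).as_matrix()
    c,s=np.cos(H[2]),np.sin(H[2]); d=p[:2]-H[:2]
    print('t %.2f holder xyz mm'%o['time_s'],np.round([1e3*(c*d[0]+s*d[1]),1e3*(-s*d[0]+c*d[1]),1e3*p[2]],1),'toolx yaw err deg %.2f'%np.degrees(np.arctan2(-m[1,0],-m[0,0])-H[2]),'tz',m[:,2].round(3),'F',o['force'].round(1),'w %.4f'%o['width'])
if __name__=='__main__': state()
E
python3 st.py
python3 - <<'E'
from h import *
H=(0.5683,0.0480,-0.1461)
px=(np.float64([[167,267],[153,376],[432,295],[422,403]])+.5)/5-.5+[195,145]
w=onplane('top',px,.051)[:,:2]-H[:2]; c,s=np.cos(H[2]),np.sin(H[2])
print((1e3*np.c_[c*w[:,0]+s*w[:,1],-s*w[:,0]+c*w[:,1]]).round(1).tolist())
E
```

```text
t 2.40 holder xyz mm [-113.8   -0.9  214.8] toolx yaw err deg 0.01 tz [ 0.001  0.    -1.   ] F [0.7 0.8 0. ] w 0.0948
[[17.6, 70.1], [-40.8, 70.0], [17.0, -70.2], [-40.5, -70.7]]
```

The pad faces measure 70.3 mm from the centre line, so the sleeve is at 56.5° (0.99 rad). It has to turn about 406° more to reach mid-stroke on the pads. I'll go down behind the board.

Emit:
{"op": "carry_out", "data": {
  "motion": [
    [[0,0,0],[0,0,1],-1],
    [[0,0,0],[0,0,1],-1],
    [[0,0,0],[0,0,1],-1],
    [[0,0,0],[0,0,1],-1],
    [[0,0,0],[0,0,1],-1],
    [[0,0,0],[0,0,0.5],-1],
    [[0,0,0],[0,0,0.3],-1],
    [[0,0,0],[0,0,0],-1],
    [[0,0,0],[0,0,0],-1]
  ]
}}

```text
time_s: 3.3
tool_pos: [0.4555, 0.0651, 0.0412]
ee_rot: [0.0, 0.073, 0.997, 0.0]
force: [0.1, 0.5, 0.3]
width: 0.0949
grip_force: 0.0
```

Run:
```python
from st import *
state(); crop(robot.capture('side'),220,350,145,260,5,'s2.png')
```

```text
t 3.30 holder xyz mm [-114.1    0.5   41.2] toolx yaw err deg 0.02 tz [ 0.001  0.    -1.   ] F [0.1 0.5 0.3] w 0.0949
```

View pics/s2.png

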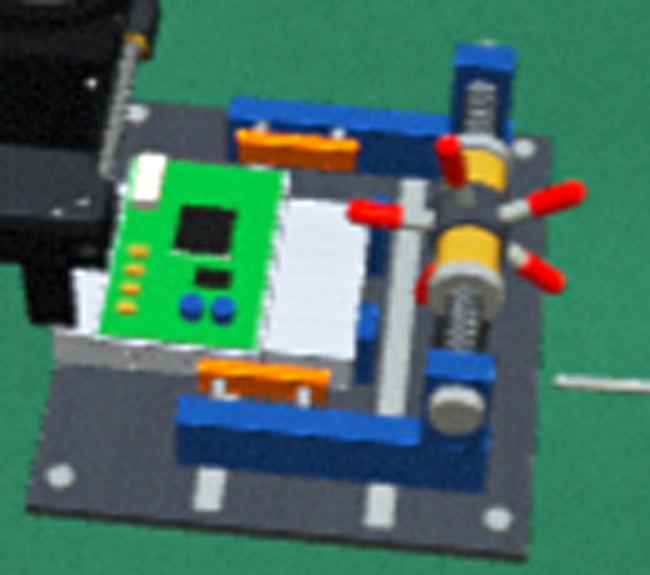

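The open fingers stand behind the board's near edge at crop (40,300), just above the bed, and the board hasn't been disturbed. Pushing it forward now.

Emit:
{"op": "carry_out", "data": {
  "motion": [
    [[0,0,0],[-0.3,0,0.05],-1],
    [[0,0,0],[-0.2,0,0],-1],
    [[0,0,0],[-0.2,0,0],-1],
    [[0,0,0],[-0.2,0,0],-1],
    [[0,0,0],[-0.2,0,0],-1],
    [[0,0,0],[-0.2,0,0],-1],
    [[0,0,0],[-0.2,0,0],-1],
    [[0,0,0],[0,0,0],-1],
    [[0,0,0],[0,0,0],-1]
  ]
}}

```text
time_s: 4.25
tool_pos: [0.5002, 0.0585, 0.0391]
ee_rot: [0.001, 0.073, 0.997, 0.0]
force: [-0.7, -0.1, -0.2]
width: 0.0947
grip_force: 0.0
```

```bash
python3 st.py
```

```text
t 4.25 holder xyz mm [-68.9   0.4  39.1] toolx yaw err deg 0.01 tz [ 0.001  0.    -1.   ] F [-0.7 -0.1 -0.2] w 0.0947
```

Emit:
{"op": "carry_out", "data": {
  "motion": [
    [[0,0,0],[-0.1,0,0],-1],
    [[0,0,0],[-0.1,0,0],-1],
    [[0,0,0],[-0.1,0,0],-1],
    [[0,0,0],[0,0,0],-1],
    [[0,0,0],[0,0,0],-1]
  ]
}}

```text
time_s: 4.75
tool_pos: [0.5067, 0.0575, 0.0389]
ee_rot: [-0.002, 0.073, 0.997, 0.0]
force: [-9.4, 2.3, 5.9]
width: 0.0948
grip_force: 4.7
```

Run:
```python
from st import *
state(); crop(robot.capture('side'),220,350,145,260,5,'s3.png')
```

```text
t 4.75 holder xyz mm [-62.3   0.4  38.9] toolx yaw err deg 0.01 tz [-0.004  0.    -1.   ] F [-9.4  2.3  5.9] w 0.0948
```

View pics/s3.png

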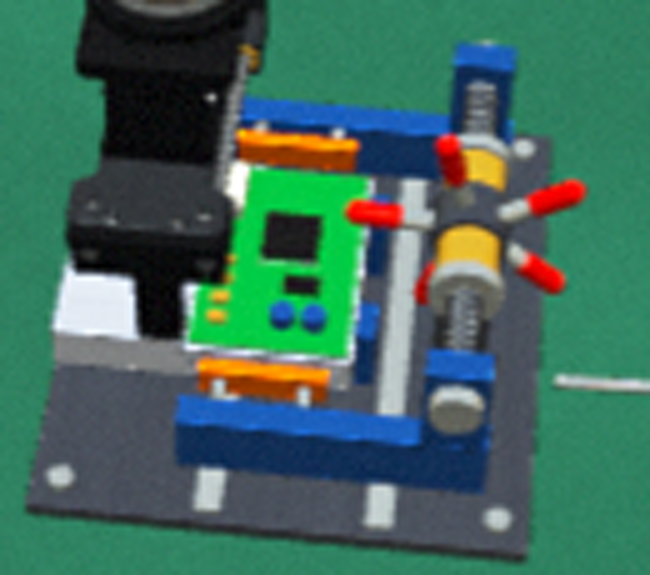

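The board's far edge sits at the blue stops at crop (365,200)–(355,330), and the force rose to 9 N, so it is seated. Next I retract, rise, close the fingers and go above the near side of the hub.

Emit:
{"op": "carry_out", "data": {
  "motion": [
    [[0,0,0],[0.35,0,0],-1],
    [[0,0,0],[0,0,-1],-1],
    [[0,0,0],[0,0,-1],-1],
    [[0,0,0],[0,0,-1],1],
    [[0,0,0],[0,0,-1],1],
    [[0,0,0],[0,0,-0.2],1],
    [[0,0,0],[-0.9,0,0],1],
    [[0,0,0],[-0.9,0,0],1],
    [[0,0,0],[-0.9,0,0],1],
    [[0,0,0],[-0.8,0,0],1],
    [[0,0,0],[0,0,0],1],
    [[0,0,0],[0,0,0],1]
  ],
  "grip_force": 15
}}

```text
time_s: 6.0
tool_pos: [0.6015, 0.0435, 0.164]
ee_rot: [-0.001, 0.073, 0.997, 0.0]
force: [0.1, 0.3, 0.4]
width: 0.0284
grip_force: 0.0
```

Run:
```python
from st import *
state(); a=robot.capture('top')[145:265,195:315]; b=robot.capture('side')[145:265,225:345]
cv2.imwrite('pics/b1.png',cv2.resize(np.hstack([a,b]),None,fx=3.3,fy=3.3,interpolation=cv2.INTER_CUBIC))
```

```text
t 6.00 holder xyz mm [ 33.5   0.3 164. ] toolx yaw err deg 0.00 tz [-0.001  0.    -1.   ] F [0.1 0.3 0.4] w 0.0284
```

View pics/b1.png

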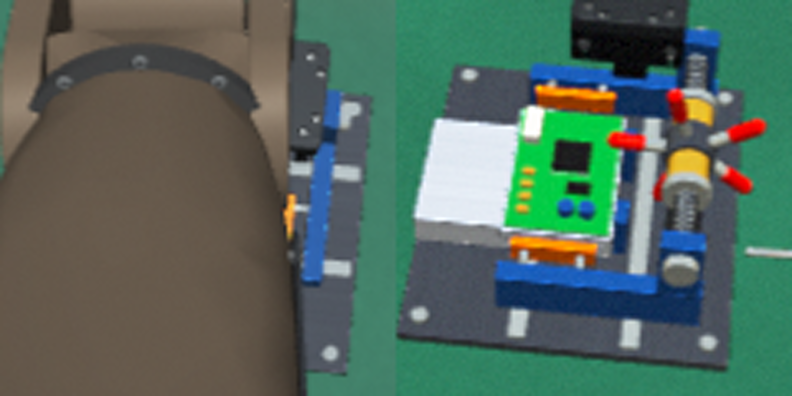

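The side view shows the board square against the stops, with the closed fingers above the near side of the hub. First stroke on the spoke at −15°.

Emit:
{"op": "carry_out", "data": {
  "motion": [
    [[0,0,0],[0,0,0.45],1],
    [[0,0,0],[0,0,0.45],1],
    [[0,0,0],[0,0,0.45],1],
    [[0,0,0],[0,0,0.45],1],
    [[0,0,0],[-0.32,0,0],1],
    [[0,0,0],[-0.32,0,0],1],
    [[0,0,0],[-0.32,0,0],1],
    [[0,0,0],[-0.32,0,0],1],
    [[0,0,0],[-0.32,0,0],1],
    [[0,0,0],[-0.32,0,0],1],
    [[0,0,0],[0,0,0],1],
    [[0,0,0],[0,0,-0.9],1],
    [[0,0,0],[0,0,-0.9],1]
  ]
}}

```text
time_s: 7.4
tool_pos: [0.6593, 0.0349, 0.1655]
ee_rot: [-0.0, 0.073, 0.997, -0.0]
force: [0.8, 0.2, 0.7]
width: 0.0005
grip_force: 0.0
```

```bash
cat > ang.py <<'E'
from st import *
def ang(img):
    hsv=cv2.cvtColor(img,cv2.COLOR_BGR2HSV); m=((hsv[...,0]<8)|(hsv[...,0]>172))&(hsv[...,1]>170)&(hsv[...,2]>90)
    d=np.minimum(cv2.distanceTransform((~m).astype('u1'),cv2.DIST_L2,5),6); v=[]
    vis=m.copy(); T=np.radians(np.arange(0,72,.5)); r=np.linspace(38,58,6)
    pm=proj('side',hold(H,[80,0,80]))[0]
    yx=np.argwhere(m); yx=yx[np.linalg.norm(yx[:,::-1]-pm,axis=1)<32]
    for t in T:
        P=np.concatenate([np.c_[80+r*np.sin(t+k*1.256637),0*r,80+r*np.cos(t+k*1.256637)] for k in range(5)])
        q=proj('side',hold(H,P)); v.append(np.linalg.norm(yx[:,None,::-1]-q[None],axis=2).min(1).mean())
    i=np.argmin(v); return np.degrees(T[i]),v[i],len(yx)
if __name__=='__main__':
    state(); print(ang(cv2.imread('pics/side0.png')), ang(robot.capture('side')))
E
python3 ang.py
```

```text
t 7.40 holder xyz mm [ 92.    0.3 165.5] toolx yaw err deg 0.01 tz [-0. -0. -1.] F [0.8 0.2 0.7] w 0.0005
(np.float64(57.00000000000001), np.float64(1.3533491834454994), 188) (np.float64(46.5), np.float64(1.4058683333882203), 180)
```

Emit:
{"op": "carry_out", "data": {
  "motion": [
    [[0,0,0],[1,0,0],1],
    [[0,0,0],[1,0,0],1],
    [[0,0,0],[0,0,0],1],
    [[0,0,0],[0,0,0.6],1],
    [[0,0,0],[0,0,0.6],1],
    [[0,0,0],[0,0,0.65],1],
    [[0,0,0],[0,0,0],1],
    [[0,0,0],[-0.35,0,0],1],
    [[0,0,0],[-0.35,0,0],1],
    [[0,0,0],[-0.35,0,0],1],
    [[0,0,0],[-0.35,0,0],1],
    [[0,0,0],[-0.3,0,0],1],
    [[0,0,0],[-0.3,0,0],1],
    [[0,0,0],[0,0,0],1],
    [[0,0,0],[0,0,-0.9],1],
    [[0,0,0],[0,0,-0.95],1]
  ]
}}

```text
time_s: 9.05
tool_pos: [0.6594, 0.0348, 0.1652]
ee_rot: [-0.0, 0.073, 0.997, -0.0]
force: [0.4, -0.0, -0.1]
width: 0.0005
grip_force: 0.0
```

```bash
python3 ang.py
```

```text
t 9.05 holder xyz mm [ 92.    0.2 165.2] toolx yaw err deg 0.01 tz [-0. -0. -1.] F [ 0.4 -0.  -0.1] w 0.0005
(np.float64(57.00000000000001), np.float64(1.3533491834454994), 188) (np.float64(48.00000000000001), np.float64(1.4025788781300244), 181)
```

The sleeve is at about 192°. Repeating the stroke.

Emit:
{"op": "carry_out", "data": {
  "motion": [
    [[0,0,0],[1,0,0],1],
    [[0,0,0],[1,0,0],1],
    [[0,0,0],[0,0,0],1],
    [[0,0,0],[0,0,0.6],1],
    [[0,0,0],[0,0,0.6],1],
    [[0,0,0],[0,0,0.65],1],
    [[0,0,0],[0,0,0],1],
    [[0,0,0],[-0.35,0,0],1],
    [[0,0,0],[-0.35,0,0],1],
    [[0,0,0],[-0.35,0,0],1],
    [[0,0,0],[-0.35,0,0],1],
    [[0,0,0],[-0.3,0,0],1],
    [[0,0,0],[-0.3,0,0],1],
    [[0,0,0],[0,0,0],1],
    [[0,0,0],[0,0,-0.9],1],
    [[0,0,0],[0,0,-0.95],1]
  ]
}}

```text
time_s: 10.7
tool_pos: [0.6594, 0.0348, 0.1653]
ee_rot: [-0.0, 0.073, 0.997, -0.0]
force: [-0.6, 0.2, -0.6]
width: 0.0007
grip_force: 0.0
```

```bash
python3 ang.py
```

```text
t 10.70 holder xyz mm [ 92.    0.2 165.3] toolx yaw err deg 0.01 tz [-0. -0. -1.] F [-0.6  0.2 -0.6] w 0.0007
(np.float64(57.00000000000001), np.float64(1.3533491834454994), 188) (np.float64(48.00000000000001), np.float64(1.3426334294292037), 178)
```

Emit:
{"op": "carry_out", "data": {
  "motion": [
    [[0,0,0],[1,0,0],1],
    [[0,0,0],[1,0,0],1],
    [[0,0,0],[0,0,0],1],
    [[0,0,0],[0,0,0.6],1],
    [[0,0,0],[0,0,0.6],1],
    [[0,0,0],[0,0,0.65],1],
    [[0,0,0],[0,0,0],1],
    [[0,0,0],[-0.35,0,0],1],
    [[0,0,0],[-0.35,0,0],1],
    [[0,0,0],[-0.35,0,0],1],
    [[0,0,0],[-0.35,0,0],1],
    [[0,0,0],[-0.3,0,0],1],
    [[0,0,0],[-0.3,0,0],1],
    [[0,0,0],[0,0,0],1],
    [[0,0,0],[0,0,-0.9],1],
    [[0,0,0],[0,0,-0.95],1]
  ]
}}

```text
time_s: 12.35
tool_pos: [0.6594, 0.0348, 0.1653]
ee_rot: [-0.0, 0.073, 0.997, -0.0]
force: [0.4, -0.9, 0.2]
width: 0.0004
grip_force: 0.0
```

```bash
python3 ang.py
python3 - <<'E'
from st import *
crop(robot.capture('side'),220,350,145,260,5,'s4.png')
E
```

```text
t 12.35 holder xyz mm [ 92.1   0.2 165.3] toolx yaw err deg 0.01 tz [-0. -0. -1.] F [ 0.4 -0.9  0.2] w 0.0004
(np.float64(57.00000000000001), np.float64(1.3533491834454994), 188) (np.float64(48.00000000000001), np.float64(1.3477620666021486), 180)
```

View pics/s4.png

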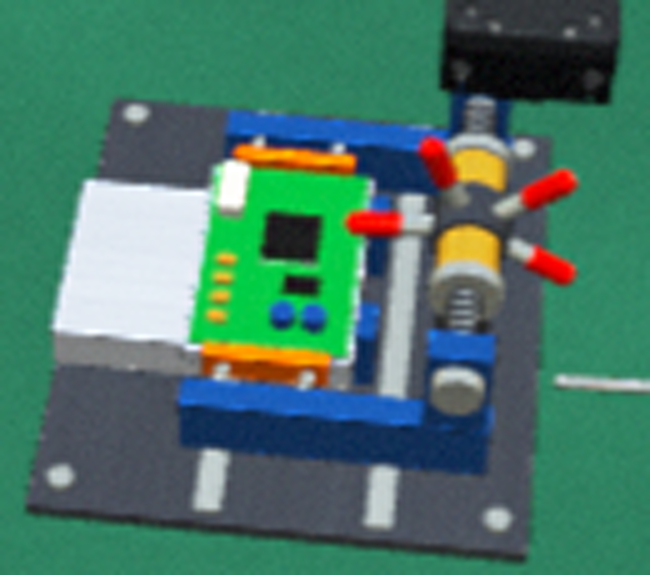

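The sleeve is at 336° and both pads have just reached the board, which is still square on the stops. One more full stroke to 408°, then a shorter one to about 463°.

Emit:
{"op": "carry_out", "data": {
  "motion": [
    [[0,0,0],[1,0,0],1],
    [[0,0,0],[1,0,0],1],
    [[0,0,0],[0,0,0],1],
    [[0,0,0],[0,0,0.6],1],
    [[0,0,0],[0,0,0.6],1],
    [[0,0,0],[0,0,0.65],1],
    [[0,0,0],[0,0,0],1],
    [[0,0,0],[-0.35,0,0],1],
    [[0,0,0],[-0.35,0,0],1],
    [[0,0,0],[-0.35,0,0],1],
    [[0,0,0],[-0.35,0,0],1],
    [[0,0,0],[-0.3,0,0],1],
    [[0,0,0],[-0.3,0,0],1],
    [[0,0,0],[0,0,0],1],
    [[0,0,0],[0,0,-0.9],1],
    [[0,0,0],[0,0,-0.95],1]
  ]
}}

```text
time_s: 14.05
tool_pos: [0.6594, 0.0348, 0.1654]
ee_rot: [-0.0, 0.073, 0.997, -0.0]
force: [0.6, 0.4, 0.6]
width: 0.0006
grip_force: 0.0
```

```bash
python3 ang.py
```

```text
t 14.05 holder xyz mm [ 92.1   0.2 165.4] toolx yaw err deg 0.01 tz [-0. -0. -1.] F [0.6 0.4 0.6] w 0.0006
(np.float64(57.00000000000001), np.float64(1.3533491834454994), 188) (np.float64(47.5), np.float64(1.3284676052087854), 177)
```

Emit:
{"op": "carry_out", "data": {
  "motion": [
    [[0,0,0],[1,0,0],1],
    [[0,0,0],[1,0,0],1],
    [[0,0,0],[0,0,0],1],
    [[0,0,0],[0,0,0.6],1],
    [[0,0,0],[0,0,0.6],1],
    [[0,0,0],[0,0,0.65],1],
    [[0,0,0],[0,0,0],1],
    [[0,0,0],[-0.3,0,0],1],
    [[0,0,0],[-0.3,0,0],1],
    [[0,0,0],[-0.3,0,0],1],
    [[0,0,0],[-0.25,0,0],1],
    [[0,0,0],[-0.2,0,0],1],
    [[0,0,0],[-0.2,0,0],1],
    [[0,0,0],[0,0,0],1],
    [[0,0,0],[0.2,0,0],1],
    [[0,0,0],[0,0,-0.9],1],
    [[0,0,0],[0,0,-0.95],1]
  ]
}}

```text
time_s: 15.8
tool_pos: [0.6393, 0.0378, 0.1652]
ee_rot: [-0.0, 0.073, 0.997, -0.0]
force: [1.3, -0.1, -0.4]
width: 0.0006
grip_force: 0.0
```

```bash
python3 ang.py
```

```text
t 15.80 holder xyz mm [ 71.7   0.2 165.2] toolx yaw err deg 0.01 tz [-0.001 -0.    -1.   ] F [ 1.3 -0.1 -0.4] w 0.0006
(np.float64(57.00000000000001), np.float64(1.3533491834454994), 188) (np.float64(28.0), np.float64(1.3444057040166493), 179)
```

The sleeve is at about 460°, which should press each pad in about 4.9 mm. I'll lift the arm clear and check from both cameras.

Emit:
{"op": "carry_out", "data": {
  "motion": [
    [[0,0,0],[0,0,-1],1],
    [[0,0,0],[0,0,-1],1],
    [[0,0,0],[0.5,1,0],1],
    [[0,0,0],[0.5,1,0],1],
    [[0,0,0],[0.5,1,0],1],
    [[0,0,0],[0.5,1,0],1],
    [[0,0,0],[0.5,1,0],1],
    [[0,0,0],[0.5,1,0],1],
    [[0,0,0],[0.5,1,0],1],
    [[0,0,0],[0.5,1,0],1],
    [[0,0,0],[0.5,1,0],1],
    [[0,0,0],[0.5,1,0],1],
    [[0,0,0],[0.5,1,0],1],
    [[0,0,0],[0.5,1,0],1],
    [[0,0,0],[0,0,0],1],
    [[0,0,0],[0,0,0],1]
  ]
}}

```text
time_s: 17.45
tool_pos: [0.5137, 0.4205, 0.225]
ee_rot: [0.0, 0.072, 0.997, 0.0]
force: [-0.8, 0.2, 0.0]
width: 0.0004
grip_force: 0.0
```

Run:
```python
from ang import *
state(); s=robot.capture('side'); print(ang(s)); t=robot.capture('top')
cv2.imwrite('pics/b2.png',cv2.resize(np.hstack([t[145:265,195:315],s[145:265,225:345]]),None,fx=3.3,fy=3.3,interpolation=cv2.INTER_CUBIC))
# board green blob vs expected home outline
C=np.array([[30,60,47],[30,-60,47],[-50,-60,47],[-50,60,47]])
for n,im in(('top',t),('side',s)):
    h=cv2.cvtColor(im,cv2.COLOR_BGR2HSV); m=cv2.inRange(h,(50,150,150),(75,255,255)); q=proj(n,hold(H,C))
    x0,y0=q.min(0).astype(int)-5; x1,y1=q.max(0).astype(int)+5
    k=max(cv2.findContours(cv2.morphologyEx(m[y0:y1,x0:x1],cv2.MORPH_CLOSE,np.ones((9,9))),0,2)[0],key=cv2.contourArea).reshape(-1,2)+[x0,y0]
    b=cv2.boxPoints(cv2.minAreaRect(k.astype(np.float32)))
    w=onplane(n,b,.047)[:,:2]-H[:2]; c,sn=np.cos(H[2]),np.sin(H[2])
    print(n,(1e3*np.c_[c*w[:,0]+sn*w[:,1],-sn*w[:,0]+c*w[:,1]]).round(1).tolist())
```

```text
t 17.45 holder xyz mm [-108.2  360.6  225. ] toolx yaw err deg 0.09 tz [ 0.001  0.    -1.   ] F [-0.8  0.2  0. ] w 0.0004
(np.float64(28.0), np.float64(1.3465926495807863), 180)
top [[-47.8, 54.4], [26.2, 56.0], [25.7, -56.6], [-48.0, -56.6]]
side [[-47.6, -55.8], [-52.3, 60.0], [25.6, 56.7], [25.6, -58.3]]
```

View pics/b2.png

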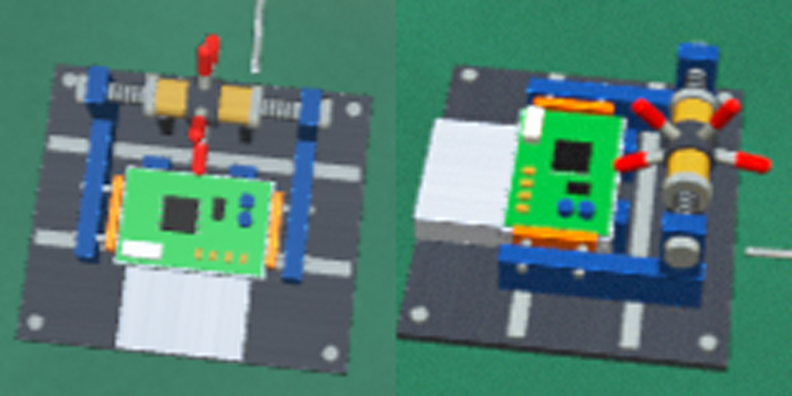

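The top view (left half) shows the board square against both stops and centred between the pads. Both pads are partly compressed, with pad to board contact at about (118,210) and (272,230). Its measured green outline is centred at x≈−11 mm and y≈−0.7 mm, turned by less than 0.3°, and the sleeve hasn't moved. I'll hand it in.

```bash
python3 -c "
from station import robot
print(robot.close_job())"
```

```text
the job is handed in; nothing more can be done
None
```

I slid the board square against both stops, turned the sleeve to about 460° so each pad should be pressed in about 5 mm (calculated from the sleeve angle), and handed the job in at about 17.5 s; no verdict was returned.

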